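Raise the pour-over stand one hole and seat the dripper

TASK

The measuring cup is too tall for the pour-over stand as it is set. Press in the stand's spring button and draw its riser tube up to the next hole, slowly and with a light hand, stopping as soon as you feel the button pop out and block the tube; then set the stoneware dripper down gently into the ring so that it sits level with its flange on the ring. Leave the cup where it stands and disturb nothing else on the counter.

Things in the scene. Friction and masses are not known exactly. Their poses are not given: they have to be found in the camera images.
- stand: Pour-over stand; it does not shift on the counter. Oak base 130 x 210 x 10 mm with an upright square steel post. Origin: on the post's axis at counter height; z up; +x is the side of the post with the button; the ring's arm points to -y. The cup stands on the base under the ring.
- riser: Square aluminium tube 22 x 22 mm, 116 mm long, sliding up and down over the post; carries the arm (to -y, 12 mm wide) and ring at its top. Origin: centre of its top end, 134 mm over the counter at the start; axes as the stand's. Its top is free for a gripper from above; fingers can close on its +x and -x faces. 0.3 to 0.46 kg with its ring, light rubbing; let go between holes it sinks slowly.
- hole (a point): The riser's uppermost hole (11 mm across, in the +x face, 22 mm below the riser's top), where the button sits at the start; moves with the riser. Two more holes lie below it. How far down the next one is differs from riser to riser, 34 to 58 mm, and is not measured; the last is 28 mm below that. Once the button has popped into a hole the tube is blocked both ways, with 1 mm of play.
- button (a point): Where the spring button's tip is when out: 112 mm over the counter, 16 mm from the post's axis (a fixed point). Steel dome 10 mm across, 5 mm proud of the tube's +x face. Press to -x, 3 to 4 N. Pressed flush by a finger pad it lets the tube slip up over it (about 7 N), then rides behind the wall to the next hole; a finger over that hole blocks it.
- ring (a point): Centre of the dripper ring, at the level of the ring's upper face, 98 mm from the post's axis and 4 mm below the riser's top. Ring 66 mm inside, 82 mm outside, 6 mm thick. Axes as the stand's.
- dripper: Stoneware cone dripper, 85 mm tall, 0.24 to 0.38 kg, standing on the counter. Origin: centre of the foot's underside; z up. Foot 58 mm across, 20 mm tall; then a flange 92 mm across; then a cone widening from 66 to 104 mm. A loop handle points to -x, reaching 84 mm from the axis. Seated, its foot is inside the ring, its flange on the ring's upper face and its origin 20 mm below ring.
- dripper_handle (a point): Middle of the level upper bar of the dripper's handle, 68 mm from the dripper's axis and 74 mm above its underside. The bar is round, 10 mm thick, runs along the dripper's x, and can be pinched from above with the fingers closing along the dripper's y; 30 mm of free space lie below it inside the loop.
- cup: Blue plastic measuring cup, 88 mm across, 108 mm tall, standing on the stand's base under the ring. Origin: centre of its underside. Leave alone.
- kettle: Tall cream kettle, 227 mm tall, 160 mm across, spout to its +x, handle to its -x. Origin: centre of its underside. Leave alone.
- jar: Closed glass jar with flip-top lid and metal clasp, 104 mm across, 153 mm tall. Origin: centre of its underside. Leave alone.
- bowl: Largest of three nested steel bowls, 190 mm across; the stack is 80 mm tall. Origin: centre of its underside. Leave alone.
- spoon: Wooden spoon 280 mm long, lying flat along its x (bowl to +x). Leave alone.
There are look-alikes about, which are no part of the job. Leave any yellow look-alike of the dripper alone. Leave any pink look-alike of the stand alone.

How it is judged:
By the outcome, as a careful person would: the job done as asked, in the order asked, and still so for the second after the job is handed in, with the robot touching nothing.
It also fails if it takes over 61 s, if anything falls off the work surface, if the arm or the gripper's body presses on something with over 40 N, if the wrist force passes 120 N, or if a joint passes its speed limit or range.

ROBOT

A 6-joint arm with a two-finger parallel gripper is mounted at the origin on the work surface. World frame = base frame: x ahead of the robot, y to its left, z up, the work surface at z = 0. Lengths are in m, angles in rad, forces in N, time in s.
With the tool pointing down it reaches from about 0.25 to 0.775 m from the base axis. Payload 4 kg.
Tool frame: the origin (TCP) lies at the centre of the arm's flange, where the gripper is bolted on; the fingertips stand 199 mm ahead of it and the grasp point (between the pads) lies 180 mm ahead of it; z points along the fingers, y is the line along which they close (so a half turn about z gives the same grasp; the last joint's range is limited). The gripper opens to 94 mm and grips with 3 to 60 N. Pads are 16 mm wide; open, the fingers measure 119 mm over their backs; the gripper's body (75 mm by 177 mm) begins 78 mm behind the grasp point.
Start: joints at [-1.235, 0.087, 1.371, -0, 1.684, -0.103], TCP at [0.234, -0.498, 0.405] pointing down, gripper open.
Joint ranges: [-3.1, 3.1], [-0.76, 2.03], [0.27, 2.55], [-1.08, 4.22], [0.17, 2.65], [-2.57, 2.57]. Speed limits (rad/s): [2.79, 2.79, 3.14, 3.14, 3.14, 3.14].

INTERFACE

Orientations are given as [roll, pitch, yaw] about the fixed x, y, z axes, in that order (R = Rz(yaw) Ry(pitch) Rx(roll)).
In Python, from bench import robot, eyes, models gives the robot as it stands.
- The arm moves only by the tool step_arm, never from a script. Its argument "commands" is a list that holds one entry, the list of rows, each a list of 7 numbers: the shift along the tool's x, y, z in mm, then the turn, a rotation vector about the tool's x, y, z in rad, then the finger opening in mm, from 0 to 94. In form: [[[tx, ty, tz, wx, wy, wz, gripper], ...]]. A call has 1 to 20 rows; each row shifts and turns the commanded pose from where the row before left it, along the tool's axes as they then stand; what a row does not reach is not made up. A row lasts 1/8 s, in which the tool goes at most 62.5 mm and 10.7 degrees, less where a joint would pass 70% of its speed; a pose out of reach is approached as far as the arm can. A call is refused whole if a number of a shift passes 62.5 or a number of a turn 0.188, either way. A call with a gripper value outside its range is refused whole. The fingers move at their own pace and stop on an object; the grip force is fixed at half the most. Time passes only in rows, so rows that do not move let the fingers close. It gives the time, the measured TCP pose, the force, the opening and the grip force at its end, in the units of the state.
- robot.get_obs(): the state, without advancing time (a new reading comes with each control period).
- eyes.snapshot(name): name is "scene" or "side" or "wrist"; returns a dict with "color" (480x640x3 uint8, red, green, blue), "camera_matrix" (3x3 intrinsics, pixels), "D" ([k1, k2, p1, p2, k3] as OpenCV has them; the pictures are not rectified), "eye" and "rotation" of the camera in the world; the wrist camera has in their place "tool_from_camera" (4x4, takes a point from camera to tool coordinates, whose origin is the TCP and whose axes are the flange's). Camera axes: x right, y up, looking along -z (the intrinsics and any distortion apply to the point x, -y, -z); pixel columns grow to the right and rows downward; lengths in m; the calibration is good to about 2 mm. A picture is of the moment at which its call begins: read the wrist's pose just before it. There is no depth.
- robot.close_job(): hands the job in; it is judged then, once.
Trained networks look in a picture, given as the dict that the camera call returned (one of the last four; its "shot" number tells which), for a name from the list of things; names that differ only in an ending like _2 or _b are one class to them, and where a whole thing is asked for, a point or a joint stands for the part that bears it (a point fixed in the world has none). Each returns a list of dicts, best first, with "confidence" (0 to 1); they miss things now and then, are a little off and sometimes report something else, mostly with a low value. They report only what shows in the picture. A call takes as long as a camera call. They do not tell look-alikes from the thing itself.
- models.masks_of(picture, query): "mask" (480x640 bool, what is visible of it) and "xy" ([column, row] in pixels, amid what is visible of it).
- models.tip_of(picture, query): "xy" ([column, row] in pixels: a listed point, or the origin of a listed thing).
The state is a dict: "time": time; "joint_positions": joint angles; "qvel": joint speeds; "joint_torque": joint torques, N m; "tool_pos": TCP position; "ee_rot": TCP orientation; "wrist_force": force on the tool from outside, world axes, zero at the start; "wrist_torque": the same for the moment, N m; "width": finger opening in m; "finger_force": force on a finger pad.
Only numpy, scipy, OpenCV 4.12 (cv2) and the standard library are available. Lean on these libraries where they do the work, as an engineer would, in place of code of your own. Each camera call takes 0.05 s, during which the arm holds its last target. There are 200 camera calls.

## Working session

There is one attempt and no reset: what is moved stays moved. The work goes in short steps, Python scripts to look and compute and a tool call to move; the robot and the scene stay as the last step left them, time stands still between calls to the robot, and variables do not carry over. Pictures are saved under pics/ and viewed, at most 10 in all, crops included, and the job is handed in when it is done.

Besides the shell and the picture viewer there is one more tool, called after "Emit:" as name(argument=value, ...) on one line, values as JSON. step_arm: Moves the arm, as the interface text tells. Its arguments: {"type":"object","properties":{"commands":{"type":"array"}},"required":["commands"]}

```bash
mkdir -p pics
cat > h.py <<'E'
import numpy as np, cv2
from scipy.spatial.transform import Rotation as R
from bench import robot, eyes, models
def cam(name):
    o=robot.get_obs(); p=eyes.snapshot(name)
    if name=="wrist":
        T=np.eye(4);T[:3,:3]=R.from_euler('xyz',o['ee_rot']).as_matrix();T[:3,3]=o['tool_pos']
        C=T@np.array(p['tool_from_camera']);p['E']=C[:3,3];p['Rm']=C[:3,:3]
    else:
        p['E']=np.array(p['eye']);p['Rm']=np.array(p['rotation'])
        if p['Rm'].shape!=(3,3): print('rot',p['Rm'])
    return p
def ray(p,xy):
    u=cv2.undistortPoints(np.array([[xy]],float),np.array(p['camera_matrix']),np.array(p['D']))[0,0]
    d=p['Rm']@np.array([u[0],-u[1],-1]);return p['E'],d/np.linalg.norm(d)
def atz(p,xy,z):
    e,d=ray(p,xy);return e+d*(z-e[2])/d[2]
def tri(rs):
    A=np.zeros((3,3));b=np.zeros(3)
    for e,d in rs:
        M=np.eye(3)-np.outer(d,d);A+=M;b+=M@e
    x=np.linalg.solve(A,b);return x,[np.linalg.norm(np.cross(x-e,d)) for e,d in rs]
def proj(p,X):
    c=p['Rm'].T@(np.array(X)-p['E']);c=np.array([[c[0],-c[1],-c[2]]])
    return cv2.projectPoints(c,np.zeros(3),np.zeros(3),np.array(p['camera_matrix']),np.array(p['D']))[0][0,0]
def save(p,f): cv2.imwrite('pics/'+f,p['color'][:,:,::-1])
E
python3 - <<'E'
from h import *
o=robot.get_obs();print(o)
for n in ("scene","side","wrist"):
    p=cam(n);save(p,n+'0.png');print(n,p['E'].round(3),p['Rm'].round(2).tolist())
    for q in ("riser","hole","button","ring","dripper","dripper_handle","stand","cup","kettle","jar","bowl","spoon"):
        print(q,[(np.round(t['xy']).tolist(),round(t['confidence'],2)) for t in models.tip_of(p,q)[:3]])
a=cv2.imread('pics/scene0.png')
E
```

```text
{'time': 0.0, 'joint_positions': array([-1.23511380e+00,  8.79424911e-02,  1.37220404e+00,  3.63137906e-05,
        1.68360046e+00, -1.03095978e-01]), 'qvel': array([-0.00031494,  0.00121514, -0.00073935, -0.00063808,  0.00014473,
        0.00011365]), 'joint_torque': array([ 4.06194667e-04, -3.40183854e+01, -3.02424932e+01,  7.18571758e-02,
        3.31224524e-02, -1.74415250e-04]), 'tool_pos': array([ 0.23362622, -0.49779678,  0.40353603]), 'ee_rot': array([-3.13945348e+00, -2.57609418e-04,  4.38782274e-01]), 'wrist_force': array([ 0.38024083,  0.13549696, -0.96501368]), 'wrist_torque': array([-0.02578828, -0.0064009 , -0.00590916]), 'finger_force': 0.0, 'width': 0.09420432509532219}
rot [0.92650241 0.00768937 1.73189265]
scene [1.552 0.188 0.899] [0.93, 0.01, 1.73]
riser [([426.0, 186.0], 0.78), ([347.0, 242.0], 0.76)]
hole [([347.0, 251.0], 0.92), ([425.0, 196.0], 0.74)]
button [([424.0, 198.0], 0.72), ([342.0, 254.0], 0.62), ([305.0, 347.0], 0.56)]
ring [([396.0, 180.0], 0.82), ([312.0, 232.0], 0.75), ([347.0, 242.0], 0.68)]
dripper [([294.0, 234.0], 0.98), ([220.0, 259.0], 0.95
[... 603 characters left out ...]
.0, 231.0], 0.57)]
ring [([355.0, 348.0], 0.84), ([307.0, 233.0], 0.65), ([277.0, 250.0], 0.57)]
dripper [([364.0, 216.0], 0.78), ([371.0, 274.0], 0.7), ([384.0, 208.0], 0.18)]
dripper_handle [([403.0, 264.0], 0.72), ([384.0, 209.0], 0.58)]
stand [([315.0, 394.0], 0.87), ([278.0, 278.0], 0.85)]
cup [([310.0, 260.0], 0.79), ([401.0, 188.0], 0.22)]
kettle [([204.0, 398.0], 0.72)]
jar [([311.0, 182.0], 0.89)]
bowl [([240.0, 230.0], 0.78)]
spoon [([403.0, 186.0], 0.85), ([364.0, 214.0], 0.58)]
wrist [ 0.307 -0.463  0.386] [[0.43, 0.87, 0.25], [-0.91, 0.41, 0.12], [-0.0, -0.28, 0.96]]
riser []
hole []
button []
ring []
dripper []
dripper_handle []
stand []
cup []
kettle []
jar []
bowl []
spoon []
```

View pics/scene0.png

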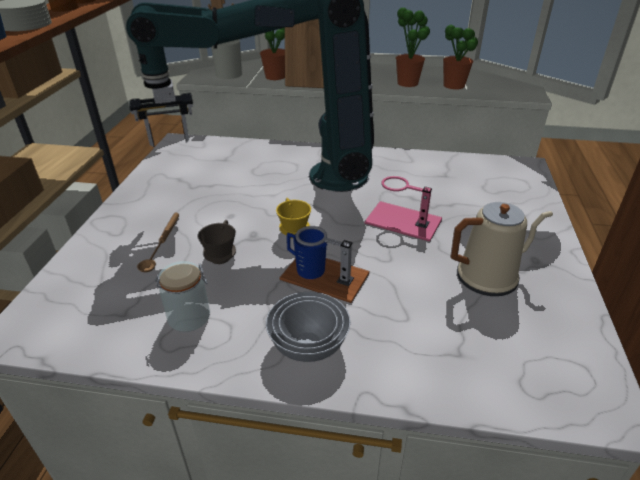

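View pics/side0.png

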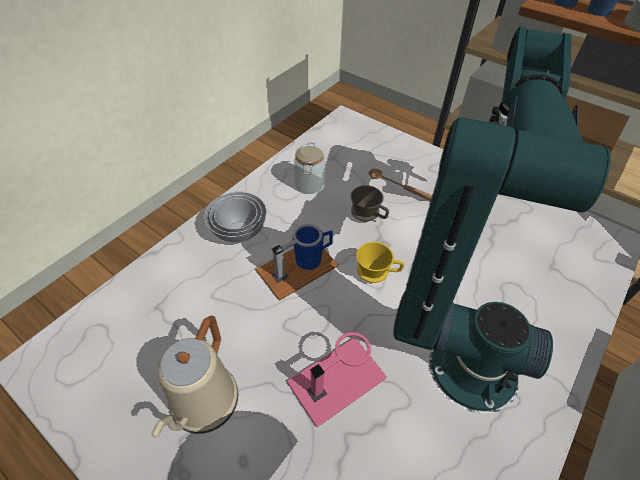

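The stands are an oak one with a silver riser at scene (347,242) / side (276,248), and a pink look-alike at scene (426,186) / side (319,366). The drippers are a dark stoneware one at scene (220,255) / side (367,203), and a yellow look-alike at scene (294,215) / side (375,262). The oak stand fits because it has the cup under its ring, and the dark dripper fits because the yellow one is excluded by the task. I'll confirm both in a crop.

```bash
sed -i "s/        if p\['Rm'\].*/        if p['Rm'].size==3: p['Rm']=R.from_euler('xyz',p['Rm']).as_matrix()/" h.py
python3 - <<'E'
from h import *
s=cam("scene");d=cam("side")
near={'riser':((347,242),(276,248)),'hole':((347,251),(277,249)),'ring':((312,232),(307,233)),'dripper':((220,259),(364,216)),'dripper_handle':((224,222),(384,209)),'stand':((342,281),(278,278)),'cup':((311,267),(310,260)),'jar':((189,318),(311,182)),'bowl':((308,350),(240,230))}
for q,(a,b) in near.items():
    r=[]
    for p,c in ((s,a),(d,b)):
        t=[x['xy'] for x in models.tip_of(p,q) if np.hypot(*(np.array(x['xy'])-c))<9]
        r.append(ray(p,t[0] if t else c))
    x,e=tri(r);print(q,x.round(4),np.round(e,4))
print('kettle z0',atz(d,(204,398),0).round(3),'ykettle')
for n,a,b in(('yellow',(294,234),(371,274)),('pink',(421,226),(315,394))):print(n,tri([ray(s,a),ray(d,b)])[0].round(3))
A=cv2.resize(s['color'][190:310,180:380],(800,480),interpolation=2);B=cv2.resize(d['color'][170:310,240:420],(620,480),interpolation=2)
cv2.imwrite('pics/crop.png',cv2.resize(np.hstack([A,B]),(800,270),interpolation=3)[:,:,::-1])
E
```

```text
riser [0.5618 0.0899 0.1405] [0.0054 0.0054]
hole [0.5776 0.0914 0.1203] [0.0046 0.0046]
ring [ 0.5409 -0.0056  0.1321] [0.0014 0.0014]
dripper [ 5.105e-01 -2.775e-01 -2.000e-04] [0.0042 0.0042]
dripper_handle [ 0.4414 -0.2661  0.0749] [0.001 0.001]
stand [0.5664 0.0912 0.0024] [0.0028 0.0028]
cup [ 0.5356 -0.0063  0.0084] [0.0028 0.0028]
jar [ 0.7415 -0.276   0.0014] [0.0012 0.0012]
bowl [ 0.7872  0.0227 -0.0085] [0.0033 0.0033]
kettle z0 [0.474 0.468 0.   ] ykettle
yellow [ 0.362 -0.088 -0.006]
pink [ 0.271  0.293 -0.   ]
```

View pics/crop.png

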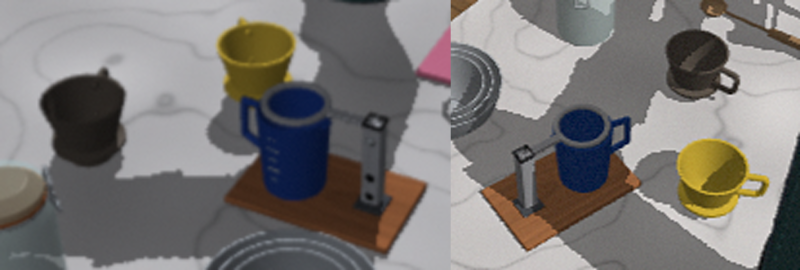

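The dark dripper with its handle towards the robot and the oak stand (button facing away from the robot) are confirmed. Next I rotate and move over the stand to take a closer look.

Emit:
step_arm(commands=[[[0, 0, 0, 0, 0, -0.178, 94], [0, 0, 0, 0, 0, -0.178, 94], [0, 0, 0, 0, 0, -0.178, 94], [0, 0, 0, 0, 0, -0.178, 94], [0, 0, 0, 0, 0, -0.178, 94], [40, 11, 0, 0, 0, 0, 94], [50, 14, 0, 0, 0, 0, 94], [50, 14, 0, 0, 0, 0, 94], [50, 14, 0, 0, 0, 0, 94], [50, 14, 0, 0, 0, 0, 94], [50, 14, 0, 0, 0, 0, 94], [50, 14, 0, 0, 0, 0, 94], [50, 14, 0, 0, 0, 0, 94], [50, 14, 0, 0, 0, 0, 94], [50, 14, 0, 0, 0, 0, 94], [50, 14, 0, 0, 0, 0, 94], [50, 14, 0, 0, 0, 0, 94], [40, 11, 0, 0, 0, 0, 94], [20, 6, 0, 0, 0, 0, 94], [0, 0, 0, 0, 0, 0, 94]]])

```text
time: 5.45
tool_pos: [0.5664, 0.09, 0.4043]
ee_rot: [-3.141, 0.001, 1.33]
wrist_force: [-0.7, -0.7, 0.1]
width: 0.0939
finger_force: 0.0
```

Run:
```python
from h import *
o=robot.get_obs();print(o['time'],o['tool_pos'],o['ee_rot'],o['wrist_force'])
w=cam("wrist");s=cam("scene");d=cam("side");save(w,'w1.png')
for q in ("riser","hole","ring","stand"):
    for n,p in (('w',w),('s',s),('d',d)):
        print(q,n,[(np.round(t['xy'],1).tolist(),round(t['confidence'],2)) for t in models.tip_of(p,q)[:3]])
A=cv2.resize(s['color'][228:298,315:375],(480,560),interpolation=2)
B=cv2.resize(w['color'],(320,240)); C=np.zeros((560,800,3),np.uint8);C[:,:480]=A;C[:240,480:]=B
cv2.imwrite('pics/c2.png',C[:,:,::-1])
```

```text
5.45 [0.56639677 0.09004407 0.40425775] [-3.14084094e+00  9.07582192e-04  1.33027157e+00] [-0.73889048 -0.70661257  0.1341485 ]
riser w [([302.1, 253.8], 0.75)]
riser s [([345.6, 240.1], 0.88), ([426.1, 186.2], 0.65), ([225.4, 223.4], 0.36)]
riser d [([318.3, 369.5], 0.97), ([277.8, 250.7], 0.69), ([280.0, 278.2], 0.44)]
hole w []
hole s [([345.6, 251.7], 0.81), ([423.0, 196.0], 0.74)]
hole d [([274.3, 249.0], 0.97), ([311.0, 369.1], 0.86)]
ring w []
ring s [([310.3, 232.8], 0.83), ([394.5, 179.9], 0.75), ([311.9, 269.1], 0.26)]
ring d [([354.0, 346.7], 0.83), ([308.4, 256.4], 0.72), ([307.2, 234.9], 0.65)]
stand w [([305.6, 209.4], 0.64)]
stand s [([425.3, 225.8], 0.75), ([345.8, 283.9], 0.61)]
stand d [([278.8, 277.7], 0.71), ([314.3, 394.2], 0.65)]
```

View pics/c2.png

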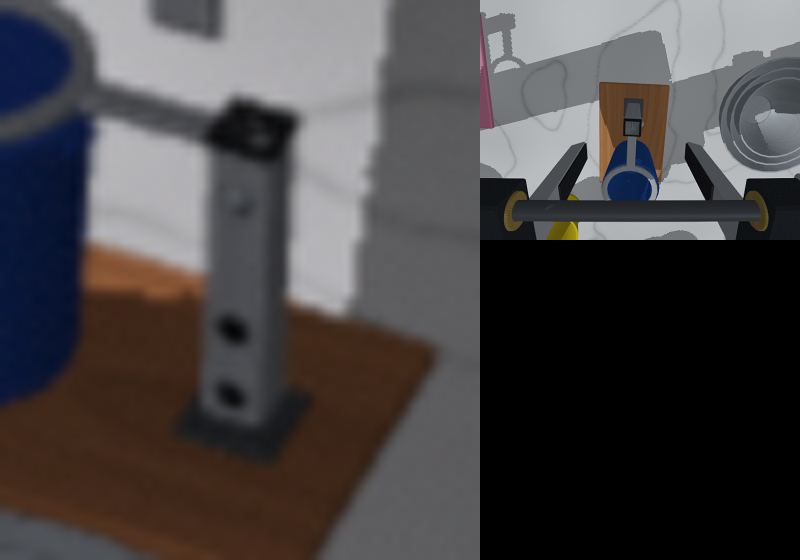

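The crop shows the button at (238,200) and open holes at (232,330) and (231,396), so the next hole should be about 54 mm down. The wrist view shows the riser top at about (303,254), with the tool well aligned to the stand.

Run:
```python
from h import *
from scipy.optimize import least_squares
w=cam("wrist");s=cam("scene");d=cam("side")
T=R.from_euler('xyz',robot.get_obs()['ee_rot']).as_matrix()
x=atz(w,(303,254),.134);print('riser top wrist@.134',x)
r=[ray(w,(303,254)),ray(s,(345.6,240.1)),ray(d,(277.8,250.7))];X,e=tri(r);print(X,e)
g=robot.get_obs()['tool_pos'];print('shift tool',(T.T@(x-g))*1000,(T.T@(X-g))*1000)
# yaw from arm: riser top to ring centre
rc=tri([ray(s,(310.3,232.8)),ray(d,(307.2,234.9))])[0];print(rc, np.arctan2((rc-x)[0],-(rc-x)[1]))
# arm edge in wrist + gray top square
g=cv2.cvtColor(w['color'],cv2.COLOR_RGB2GRAY)
# hole rows: stand frame at x
yaw=-.24;ex=np.array([np.cos(yaw),np.sin(yaw),0])
px=lambda c:(315+c[0]/8-.5+.0,228+c[1]/8-.5)
obs=[px(c) for c in ((238,200),(232,330),(231,396))]
O=x*[1,1,0]
def f(p):
    dz,a,b=p
    P=[O+ex*.0155+[0,0,.112],O+ex*.011+[0,0,.112-dz],O+ex*.011+[0,0,.084-dz]]
    return np.concatenate([proj(s,q)+[a,b]-o for q,o in zip(P,obs)])
L=least_squares(f,[.05,0,0],x_scale=[.01,1,1]);print(L.x,L.fun)
```

```text
riser top wrist@.134 [0.56087804 0.09154942 0.134     ]
[0.55784698 0.09167321 0.13484579] [np.float64(0.0030998697455824954), np.float64(0.004981606472201647), np.float64(0.0045307012929014095)]
shift tool [  0.66763685  -5.59005253 270.6495327 ] [ 6.14690711e-02 -8.56243412e+00  2.69803642e+02]
[ 0.53142554 -0.0029719   0.12987854] -0.3020613950194465
[ 0.05733053 -0.57341274 -0.58408076] [-0.53092832 -0.01479537  0.32631023  0.05872462  0.20461808 -0.04392926]
```

Run:
```python
from h import *
w=cam("wrist");im=w['color'].astype(int)
hsv=cv2.cvtColor(w['color'],cv2.COLOR_RGB2HSV)
m=((hsv[...,0]<18)&(hsv[...,1]>90)&(hsv[...,2]>40)).astype(np.uint8)
L=[];Rr=[]
for v in range(185,340,5):
    c=np.flatnonzero(m[v,200:420])+200
    if len(c)>20: L.append(atz(w,(c[0]-.5,v),.010)[:2]);Rr.append(atz(w,(c[-1]+.5,v),.010)[:2])
for n,P in(('L',L),('R',Rr)):
    P=np.array(P);l=cv2.fitLine(P.astype(np.float32),cv2.DIST_HUBER,0,.001,.001).ravel();
    if l[1]>0:l[:2]*=-1
    print(n,len(P),'yaw',np.arctan2(l[0],-l[1]),l[2:])
l=m[190:330]; print((np.array(L)[3:6]),(np.array(Rr)[3:6]))
print('ring dir',atz(w,(300,374),.130),models.masks_of(w,'cup')[0]['xy'] if models.masks_of(w,'cup') else 0)
# top square of riser
C=cv2.resize(w['color'][200:420,220:400],(720,600),interpolation=2);cv2.imwrite('pics/c3.png',C[:,:,::-1])
```

```text
L 31 yaw -0.29152864 [0.48848066 0.07123995]
R 31 yaw -0.2873535 [0.6107383  0.03070814]
[[0.50300599 0.11964881]
 [0.50164454 0.11510024]
 [0.50027338 0.11052071]] [[0.62831249 0.08880773]
 [0.62646838 0.08437902]
 [0.6255271  0.0796955 ]]
ring dir [0.53601328 0.00242661 0.13      ] [302.9, 354.7]
```

View pics/c3.png

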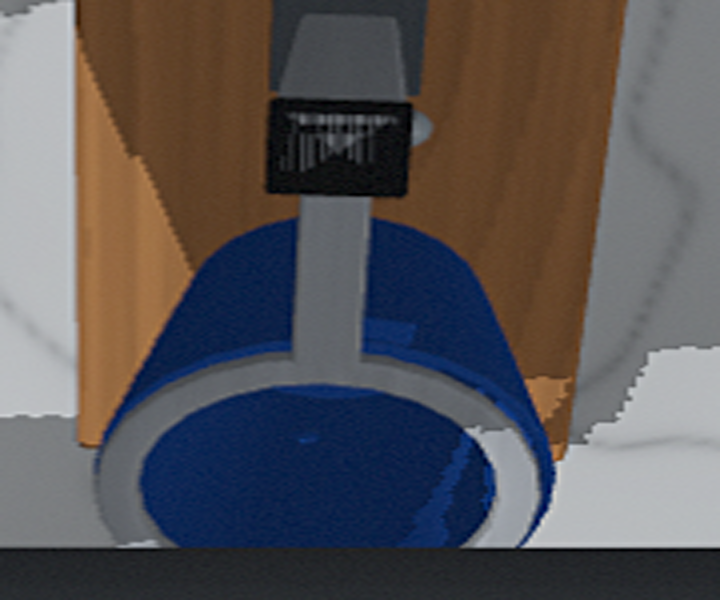

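Base edges give a stand yaw of −0.29, and the post sits on the base's centre line, which checks out. I align and descend.

Emit:
step_arm(commands=[[[0, -5.3, 0, 0, 0, 0.049, 60], [0, 0, 20, 0, 0, 0, 60], [0, 0, 20, 0, 0, 0, 60], [0, 0, 20, 0, 0, 0, 60], [0, 0, 15, 0, 0, 0, 60], [0, 0, 15, 0, 0, 0, 60], [0, 0, 10, 0, 0, 0, 60], [0, 0, 8, 0, 0, 0, 60], [0, 0, 0, 0, 0, 0, 60]]])

```text
time: 7.62
tool_pos: [0.5609, 0.0908, 0.2961]
ee_rot: [-3.141, 0.0, 1.28]
wrist_force: [-0.1, -0.4, 0.2]
width: 0.0601
finger_force: 0.0
```

Run:
```python
from h import *
w=cam("wrist")
C=cv2.resize(w['color'][180:480,120:520],(800,600),interpolation=2);cv2.imwrite('pics/c4.png',C[:,:,::-1])
```

```text
(no output)
```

View pics/c4.png

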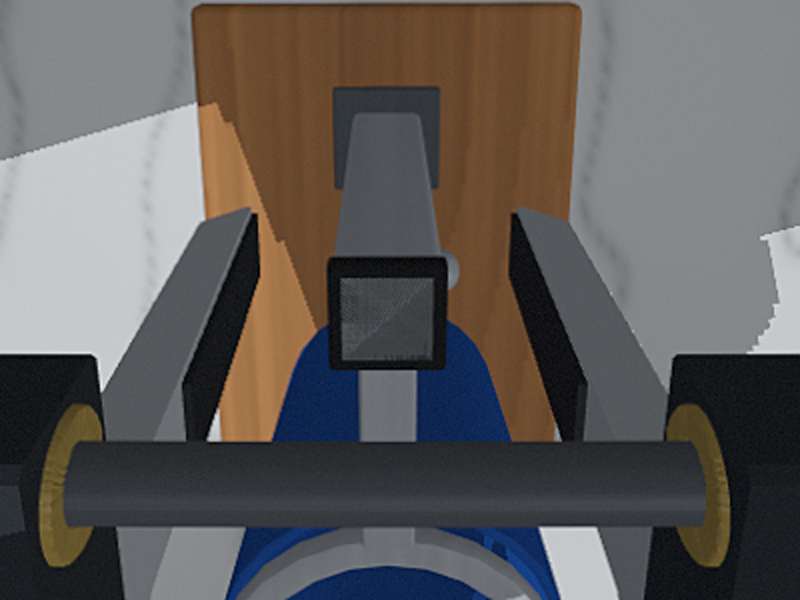

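The fingers straddle the riser symmetrically: riser centre is at 388 and finger centre at 385 in the crop. Closing now.

Emit:
step_arm(commands=[[[0, 0, 0, 0, 0, 0, 40], [0, 0, 0, 0, 0, 0, 30], [0, 0, 0, 0, 0, 0, 15], [0, 0, 0, 0, 0, 0, 15], [0, 0, 0, 0, 0, 0, 15], [0, 0, 0, 0, 0, 0, 15], [0, 0, 0, 0, 0, 0, 15], [0, 0, 0, 0, 0, 0, 15]]])

```text
time: 8.68
tool_pos: [0.5612, 0.0908, 0.2966]
ee_rot: [3.141, -0.0, 1.28]
wrist_force: [4.2, -0.7, -3.0]
width: 0.0219
finger_force: 30.0
```

Width is 22 mm, so the button is pressed flush. I draw it up slowly.

Emit:
step_arm(commands=[[[0, 0, -1, 0, 0, 0, 15], [0, 0, -1, 0, 0, 0, 15], [0, 0, -1, 0, 0, 0, 15], [0, 0, -1, 0, 0, 0, 15], [0, 0, -1, 0, 0, 0, 15], [0, 0, -1, 0, 0, 0, 15]]])

```text
time: 9.43
tool_pos: [0.5613, 0.0908, 0.3007]
ee_rot: [-3.141, 0.0, 1.28]
wrist_force: [8.0, -0.4, -11.7]
width: 0.0218
finger_force: 30.0
```

Emit:
step_arm(commands=[[[0, 0.4, -1, 0, 0, 0, 15], [0, 0, -1, 0, 0, 0, 15], [0, 0, -1, 0, 0, 0, 15], [0, 0, -1, 0, 0, 0, 15], [0, 0, 0, 0, 0, 0, 15]]])

```text
time: 10.05
tool_pos: [0.5614, 0.0907, 0.3052]
ee_rot: [-3.141, 0.0, 1.28]
wrist_force: [4.0, -0.4, -9.1]
width: 0.022
finger_force: 30.0
```

Run:
```python
from h import *
o=robot.get_obs();s=cam("scene");d=cam("side");w=cam("wrist")
print(o['tool_pos'],o['wrist_force'])
for n,p in(('s',s),('d',d),('w',w)):
    print(n,[(q,[np.round(t['xy'],1).tolist() for t in models.tip_of(p,q)[:3]]) for q in('riser','ring')])
C=np.hstack([cv2.resize(s['color'][215:295,325:375],(375,600),interpolation=2),cv2.resize(w['color'][180:480,210:422],(424,600),interpolation=2)])
cv2.imwrite('pics/c5.png',C[:,:,::-1])
```

```text
[0.56144321 0.09073123 0.30519393] [ 4.01656008 -0.42831967 -9.0717435 ]
s [('riser', [[347.5, 238.1], [424.6, 186.3]]), ('ring', [[396.5, 182.4], [342.6, 254.7]])]
d [('riser', [[318.0, 369.1], [277.1, 247.0]]), ('ring', [[307.3, 228.6], [355.2, 344.9]])]
w [('riser', [[312.3, 338.1]]), ('ring', [])]
```

View pics/c5.png

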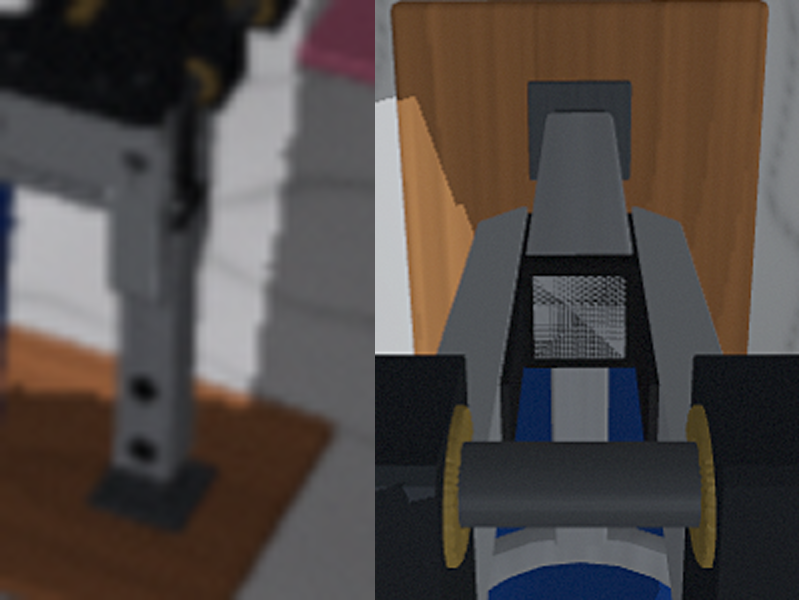

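The riser moves with the gripper and has risen about 9 mm, with the lower hole now in view. I continue slowly.

Emit:
step_arm(commands=[[[0, 0, -1.2, 0, 0, 0, 15], [0, 0, -1.2, 0, 0, 0, 15], [0, 0, -1.2, 0, 0, 0, 15], [0, 0, -1.2, 0, 0, 0, 15], [0, 0, -1.2, 0, 0, 0, 15], [0, 0, -1.2, 0, 0, 0, 15], [0, 0, -1.2, 0, 0, 0, 15], [0, 0, -1.2, 0, 0, 0, 15], [0, 0, -1.2, 0, 0, 0, 15], [0, 0, -1.2, 0, 0, 0, 15], [0, 0, -1.2, 0, 0, 0, 15], [0, 0, -1.2, 0, 0, 0, 15], [0, 0, -1.2, 0, 0, 0, 15], [0, 0, -1.2, 0, 0, 0, 15], [0, 0, -1.2, 0, 0, 0, 15], [0, 0, -1.2, 0, 0, 0, 15], [0, 0, -1.2, 0, 0, 0, 15], [0, 0, -1.2, 0, 0, 0, 15]]])

```text
time: 12.75
tool_pos: [0.5613, 0.0907, 0.3283]
ee_rot: [-3.141, 0.0, 1.28]
wrist_force: [2.6, 0.7, -7.7]
width: 0.0213
finger_force: 30.0
```

Emit:
step_arm(commands=[[[0, 0, -1, 0, 0, 0, 15], [0, 0, -1, 0, 0, 0, 15], [0, 0, -1, 0, 0, 0, 15], [0, 0, -1, 0, 0, 0, 15]]])

```text
time: 13.25
tool_pos: [0.5613, 0.0907, 0.3323]
ee_rot: [-3.141, 0.0, 1.28]
wrist_force: [2.2, 1.5, -6.9]
width: 0.0217
finger_force: 30.0
```

Emit:
step_arm(commands=[[[0, 0, -1, 0, 0, 0, 15], [0, 0, -1, 0, 0, 0, 15], [0, 0, -1, 0, 0, 0, 15], [0, 0, -1, 0, 0, 0, 15]]])

```text
time: 13.75
tool_pos: [0.5613, 0.0907, 0.3363]
ee_rot: [-3.141, 0.0, 1.28]
wrist_force: [2.4, 1.1, -8.2]
width: 0.0215
finger_force: 30.0
```

Emit:
step_arm(commands=[[[0, 0, -1, 0, 0, 0, 15], [0, 0, -1, 0, 0, 0, 15], [0, 0, -1, 0, 0, 0, 15], [0, 0, -1, 0, 0, 0, 15]]])

```text
time: 14.25
tool_pos: [0.5613, 0.0907, 0.3403]
ee_rot: [-3.141, 0.0, 1.28]
wrist_force: [3.1, 1.5, -8.6]
width: 0.0222
finger_force: 30.0
```

Risen about 44 mm with no stop yet. I take finer steps now.

Emit:
step_arm(commands=[[[0, 0, -1, 0, 0, 0, 15], [0, 0, -1, 0, 0, 0, 15], [0, 0, -1, 0, 0, 0, 15]]])

```text
time: 14.62
tool_pos: [0.5613, 0.0907, 0.3433]
ee_rot: [-3.141, 0.0, 1.28]
wrist_force: [2.1, 0.9, -6.8]
width: 0.0218
finger_force: 30.0
```

Emit:
step_arm(commands=[[[0, 0, -1, 0, 0, 0, 15], [0, 0, -1, 0, 0, 0, 15]]])

```text
time: 14.88
tool_pos: [0.5613, 0.0907, 0.3453]
ee_rot: [-3.141, 0.0, 1.28]
wrist_force: [1.5, 2.2, -6.4]
width: 0.0215
finger_force: 30.0
```

Emit:
step_arm(commands=[[[0, 0, -1, 0, 0, 0, 15], [0, 0, -1, 0, 0, 0, 15]]])

```text
time: 15.12
tool_pos: [0.5613, 0.0907, 0.3475]
ee_rot: [-3.142, 0.0, 1.28]
wrist_force: [1.2, 2.0, -6.4]
width: 0.0219
finger_force: 30.0
```

Emit:
step_arm(commands=[[[0, 0, -1, 0, 0, 0, 15], [0, 0, -0.5, 0, 0, 0, 15]]])

```text
time: 15.38
tool_pos: [0.5612, 0.0907, 0.3498]
ee_rot: [3.141, -0.0, 1.28]
wrist_force: [-1.0, 0.9, -1.6]
width: 0.0215
finger_force: 30.0
```

The force fell from −6.4 to −1.6 N, so the button has probably popped. A 0.5 mm pull with a pause will show whether it is blocked.

Emit:
step_arm(commands=[[[0, 0, -0.5, 0, 0, 0, 15], [0, 0, 0, 0, 0, 0, 15]]])

```text
time: 15.62
tool_pos: [0.5612, 0.0907, 0.3506]
ee_rot: [3.141, -0.0, 1.28]
wrist_force: [-3.0, 0.9, 1.5]
width: 0.0217
finger_force: 30.0
```

Run:
```python
from h import *
s=cam("scene")
o=robot.get_obs();print(o['wrist_force'])
C=cv2.resize(s['color'][205:295,325:385],(400,600),interpolation=2)
cv2.imwrite('pics/c6.png',C[:,:,::-1])
```

```text
[-2.20644549  1.52066469  3.46133343]
```

View pics/c6.png

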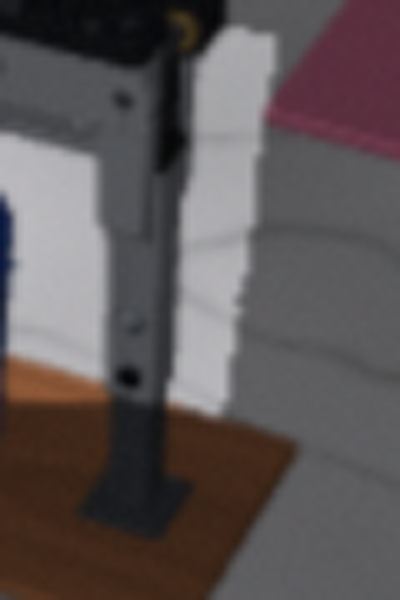

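The image shows the button out at (133,320) with the last hole empty below it at (128,376), so it has popped and locked. I release, rise and turn for the dripper.

Emit:
step_arm(commands=[[[0, 0, 0, 0, 0, 0, 30], [0, 0, 0, 0, 0, 0, 45], [0, 0, 0, 0, 0, 0, 60], [0, 0, 0, 0, 0, 0, 60], [0, 0, -15, 0, 0, 0, 60], [0, 0, -30, 0, 0, 0, 60], [0, 0, -30, 0, 0, 0, 60], [0, 0, 0, 0, 0, 0.18, 60], [0, 0, 0, 0, 0, 0.18, 60], [0, 0, 0, 0, 0, 0.18, 60], [0, 0, 0, 0, 0, 0.18, 60], [0, 0, 0, 0, 0, 0.18, 60], [0, 0, 0, 0, 0, 0.18, 60], [0, 0, 0, 0, 0, 0.18, 60], [0, 0, 0, 0, 0, 0.18, 60], [0, 0, 0, 0, 0, 0, 60]]])

```text
time: 17.68
tool_pos: [0.5614, 0.0907, 0.4254]
ee_rot: [-3.141, -0.002, -0.158]
wrist_force: [-0.9, -1.2, 1.1]
width: 0.0601
finger_force: 0.0
```

Emit:
step_arm(commands=[[[-4, 26, 0, 0, 0, 0, 60], [-7, 46, 0, 0, 0, 0, 60], [-7, 46, 0, 0, 0, 0, 60], [-7, 46, 0, 0, 0, 0, 60], [-7, 46, 0, 0, 0, 0, 60], [-7, 46, 0, 0, 0, 0, 60], [-7, 46, 0, 0, 0, 0, 60], [-6, 40, 10, 0, 0, 0, 60], [-4, 30, 20, 0, 0, 0, 60], [0, 0, 20, 0, 0, 0, 60], [0, 0, 20, 0, 0, 0, 60], [0, 0, 10, 0, 0, 0, 60], [0, 0, 0, 0, 0, 0, 60]]])

```text
time: 19.3
tool_pos: [0.4467, -0.2675, 0.344]
ee_rot: [-3.141, 0.001, -0.159]
wrist_force: [-0.4, -1.2, 0.1]
width: 0.0599
finger_force: 0.0
```

Run:
```python
from h import *
o=robot.get_obs();T=R.from_euler('xyz',o['ee_rot']).as_matrix()
w=cam("wrist");s=cam("scene");d=cam("side");save(w,'w7.png')
print(o['time'],o['tool_pos'],o['ee_rot'])
G=lambda p,q:[(np.round(t['xy'],1).tolist(),round(t['confidence'],2)) for t in models.tip_of(p,q)[:3]]
for n,p in(('w',w),('s',s),('d',d)):
    for q in ('dripper_handle','dripper','ring','riser','hole'): print(n,q,G(p,q))
t=[x for x in models.tip_of(w,'dripper_handle')]
if t: x=atz(w,t[0]['xy'],.079);print('handle top',x,T.T@(x-o['tool_pos']))
```

```text
19.3 [ 0.44672947 -0.26748176  0.3440482 ] [-3.14125128e+00  7.77323406e-04 -1.58763822e-01]
w dripper_handle [([315.3, 262.1], 0.64)]
w dripper [([130.2, 352.2], 0.93), ([303.0, 148.9], 0.62), ([551.6, 157.7], 0.43)]
w ring []
w riser []
w hole []
s dripper_handle [([288.7, 199.2], 0.79), ([227.9, 222.9], 0.78)]
s dripper [([217.6, 258.2], 0.93), ([295.6, 236.0], 0.6), ([312.4, 270.4], 0.24)]
s ring [([398.5, 179.7], 0.64), ([309.9, 216.6], 0.55)]
s riser [([347.3, 222.4], 0.84), ([425.3, 186.8], 0.65)]
s hole [([345.7, 233.1], 0.94), ([423.4, 194.9], 0.62), ([224.2, 223.0], 0.6)]
d dripper_handle [([401.1, 266.0], 0.87), ([384.3, 211.9], 0.56)]
d dripper [([371.4, 276.0], 0.87), ([366.8, 215.8], 0.8)]
d ring [([305.3, 219.4], 0.72), ([352.7, 347.7], 0.59)]
d riser [([277.4, 235.5], 0.9), ([317.3, 369.1], 0.65)]
d hole [([314.5, 371.7], 0.91), ([274.2, 236.9], 0.58)]
handle top [ 0.44339019 -0.26921591  0.079     ] [-0.00281708  0.00233075  0.26504969]
```

View pics/w7.png

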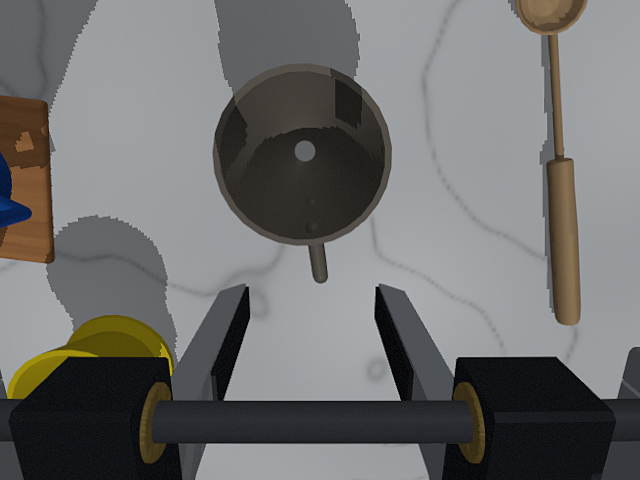

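The wrist view shows the dripper rim centred at (303,154) and the handle bar running from (316,243) to (321,280).

Run:
```python
from h import *
o=robot.get_obs();T=R.from_euler('xyz',o['ee_rot']).as_matrix();g=o['tool_pos']
w=cam("wrist");im=cv2.cvtColor(w['color'],cv2.COLOR_RGB2HSV)
mm=models.masks_of(w,'dripper')
m=max((x['mask'] for x in mm),key=lambda a:a[120:180,260:340].sum()).astype(np.uint8)
print(m.sum())
P=[]
for v in range(250,278,3):
    c=np.flatnonzero(m[v,290:345])+290
    if len(c): P.append((c.mean(),v)); 
print(P[0],P[-1])
c=cv2.findContours(m[:240],cv2.RETR_EXTERNAL,cv2.CHAIN_APPROX_NONE)[0];c=max(c,key=len)[:,0]
c=c[(c[:,1]<225)];W=np.array([atz(w,q,.085)[:2] for q in c.astype(float)])
A=np.c_[2*W,np.ones(len(W))];k=np.linalg.lstsq(A,(W**2).sum(1),rcond=None)[0];print('centre',k[:2],'r',np.sqrt(k[2]+k[:2]@k[:2]))
H=np.array([atz(w,q,.076)[:2] for q in P]);print('bar',H[0],H[-1])
l=cv2.fitLine(H.astype(np.float32),cv2.DIST_L2,0,.01,.01).ravel();print('yaw bar',np.arctan2(l[1],l[0]))
v=k[:2]-H.mean(0);yaw=np.arctan2(v[1],v[0]);print('yaw axis-centre',yaw)
ex=np.array([np.cos(yaw),np.sin(yaw)]);t=k[:2]-.064*ex;print('grasp',t,'shift mm',1000*(T.T@np.r_[t-g[:2],0]))
# ring measurement now
s=cam('scene');d=cam('side')
print('riser',tri([ray(s,(347.3,222.4)),ray(d,(277.4,235.5))]),'ring',tri([ray(s,(309.9,216.6)),ray(d,(305.3,219.4))]))
print('handle',tri([ray(s,(227.9,222.9)),ray(d,(384.3,211.9)),ray(w,(315.3,262.1))]))
```

```text
25956
(np.float64(316.0), 250) (np.float64(319.5), 277)
centre [ 0.50888306 -0.27149455] r 0.051860666384565136
bar [ 0.45051217 -0.27106769] [ 0.43185774 -0.27044114]
yaw bar -0.008435882
yaw axis-centre -0.009952358254551999
grasp [ 0.44488623 -0.27085761] shift mm [-1.30129871e+00  3.49166938e+00  2.05986467e-04]
riser (array([0.55611624, 0.09144623, 0.19221861]), [np.float64(0.0005235053110734207), np.float64(0.0005235053110735028)]) ring (array([ 0.53878439, -0.0029657 ,  0.18659074]), [np.float64(0.0022146748378243214), np.float64(0.002214674837824443)])
handle (array([ 0.43719762, -0.26581897,  0.06632833]), [np.float64(0.003277768214136891), np.float64(0.002252472326347507), np.float64(0.003590058461363999)])
```

Emit:
step_arm(commands=[[[-1.8, 3.4, 0, 0, 0, -0.149, 40], [0, 0, 0, 0, 0, 0, 40], [0, 0, 20, 0, 0, 0, 40], [0, 0, 20, 0, 0, 0, 40], [0, 0, 20, 0, 0, 0, 40], [0, 0, 15, 0, 0, 0, 40], [0, 0, 10, 0, 0, 0, 40], [0, 0, 5, 0, 0, 0, 40], [0, 0, 0, 0, 0, 0, 40], [0, 0, 0, 0, 0, 0, 25], [0, 0, 0, 0, 0, 0, 15], [0, 0, 0, 0, 0, 0, 4], [0, 0, 0, 0, 0, 0, 4], [0, 0, 0, 0, 0, 0, 4], [0, 0, 0, 0, 0, 0, 4]]])

```text
time: 22.32
tool_pos: [0.4445, -0.2707, 0.2545]
ee_rot: [3.141, -0.0, -0.011]
wrist_force: [0.2, 0.3, 1.8]
width: 0.009
finger_force: 30.0
```

```bash
cat > tilt.py <<'E'
from h import *
import sys
o=robot.get_obs();w=cam("wrist");mm=models.masks_of(w,'dripper')
m=max((x['mask'] for x in mm),key=lambda a:a[100:250,250:350].sum())
print(o['time'],o['tool_pos'].round(4),o['wrist_force'].round(1),o['wrist_torque'].round(2),m.sum())
v=np.flatnonzero(m.any(1));print('rows',v[0],v[-1],'cols',np.flatnonzero(m[v[0]:v[0]+220].any(0))[[0,-1]])
cv2.imwrite('m_%s.png'%sys.argv[1],w['color'][:,:,::-1])
if sys.argv[1]!='a':
    a=cv2.imread('m_a.png',0);b=cv2.imread('m_%s.png'%sys.argv[1],0)
    M=(cv2.dilate(m.astype(np.uint8),np.ones((5,5)))*255);pts=cv2.goodFeaturesToTrack(a,80,.01,5,mask=M)
    q,st,e=cv2.calcOpticalFlowPyrLK(a,b,pts,None,winSize=(31,31))
    f=(q-pts)[st.ravel()==1][:,0];p=pts[st.ravel()==1][:,0]
    for lo,hi in((0,100),(100,160),(160,220),(220,260),(260,480)):
        k=(p[:,1]>=lo)&(p[:,1]<hi)
        if k.any():print(lo,hi,k.sum(),np.median(f[k],0).round(1))
E
python3 tilt.py a
```

```text
22.325 [ 0.4445 -0.2707  0.2545] [0.2 0.3 1.8] [0.08 0.11 0.02] 64163
rows 17 353 cols [170 453]
```

Emit:
step_arm(commands=[[[0, 0, -3, 0, 0, 0, 4], [0, 0, -6, 0, 0, 0, 4], [0, 0, -10, 0, 0, 0, 4], [0, 0, -15, 0, 0, 0, 4], [0, 0, 0, 0, 0, 0, 4], [0, 0, 0, 0, 0, 0, 4]]])

```text
time: 23.18
tool_pos: [0.4444, -0.2707, 0.2885]
ee_rot: [3.141, -0.0, -0.011]
wrist_force: [0.5, 0.1, -2.6]
width: 0.0092
finger_force: 30.0
```

```bash
python3 tilt.py b
```

```text
23.175 [ 0.4444 -0.2707  0.2885] [ 0.5  0.1 -2.6] [ 0.04  0.21 -0.01] 62163
rows 19 354 cols [173 451]
0 100 19 [-1.  -0.5]
100 160 29 [-0.4 -0.2]
160 220 9 [-1.4 -3.5]
220 260 8 [-0.4 -2.5]
260 480 15 [ 0.1 -1.7]
```

```bash
cat > rim.py <<'E'
from h import *
from scipy.optimize import least_squares
import sys
p=eyes.snapshot("wrist");K=np.array(p['camera_matrix']);D=np.array(p['D']);TC=np.array(p['tool_from_camera'])
CT=np.linalg.inv(TC)
def edges(f):
    g=cv2.GaussianBlur(cv2.imread(f).astype(np.float32),(0,0),1.2).max(2)
    c0=np.array([312.,158.]);out=[]
    for a in np.deg2rad(np.r_[-205:26:2]):   # image angle, y down; upper arc plus sides
        rr=np.arange(110,175,.5);q=c0+rr[:,None]*[np.cos(a),np.sin(a)]
        v=cv2.remap(g,q[:,0].astype(np.float32)[None],q[:,1].astype(np.float32)[None],1)[0]
        ok=(q>2).all(1)&(q[:,0]<637)
        d=np.gradient(v)*ok;i=np.argmax(d)
        if d[i]>3: out.append(q[i])
    return np.array(out)
def fit(f):
    E=edges(f)
    U=cv2.undistortPoints(E[:,None].astype(float),K,D)[:,0]
    def res(x):
        n=R.from_euler('yx',x[3:]).apply([0,0,1]); C=x[:3]   # tool frame
        o=TC[:3,3];d=np.c_[U[:,0],-U[:,1],-np.ones(len(U))]@TC[:3,:3].T
        t=((C-o)@n)/(d@n);P=o+t[:,None]*d
        return 1000*(np.linalg.norm(P-C,axis=1)-.052)
    L=least_squares(res,[.064,0,.169,0,0],loss='soft_l1',f_scale=.5)
    return L.x,len(E),np.median(abs(L.fun))
for a in sys.argv[1:]:
    x,n,e=fit('m_%s.png'%a);print(a,'centre mm',(x[:3]*1000).round(1),'tilt deg y,x',np.rad2deg(x[3:]).round(2),n,e.round(2))
E
python3 rim.py a b
```

```text
a centre mm [ 63.8  -0.2 169. ] tilt deg y,x [ 2.37 -0.73] 116 0.08
b centre mm [ 64.9  -0.5 171.8] tilt deg y,x [-3.09 -1.76] 116 0.1
```

```bash
cat >> rim.py <<'E'
def fit2(f):
    U=cv2.undistortPoints(edges(f)[:,None].astype(float),K,D)[:,0];o=TC[:3,3];d=np.c_[U[:,0],-U[:,1],-np.ones(len(U))]@TC[:3,:3].T
    G=np.array([0,0,.18])
    def res(x):
        r=R.from_rotvec([x[0],x[1],x[2]]);n=r.apply([0,0,1]);C=G+[x[3],0,0]+r.apply(np.array([.0638,-.0002,.1692])-G)
        t=((C-o)@n)/(d@n);P=o+t[:,None]*d
        return 1000*(np.linalg.norm(P-C,axis=1)-.052)
    L=least_squares(res,[0,0,0,0],loss='soft_l1',f_scale=.5);return np.rad2deg(L.x[:3]).round(2),L.x[3]*1000,np.median(abs(L.fun)).round(2)
for a in sys.argv[1:]: print(a,fit2('m_%s.png'%a))
E
python3 rim.py a b
```

```text
a centre mm [ 63.8  -0.2 169. ] tilt deg y,x [ 2.37 -0.73] 116 0.08
b centre mm [ 64.9  -0.5 171.8] tilt deg y,x [-3.09 -1.76] 116 0.1
a (array([-0.86,  0.18,  0.13]), np.float64(0.524554546046415), np.float64(0.08))
b (array([-1.37, -2.35,  0.04]), np.float64(0.5048277819349489), np.float64(0.09))
```

The dripper droops about 2.4° and lies about 64 mm from the grip. I raise it and check the ring centre at z=0.184 from both fixed cameras on the way.

Emit:
step_arm(commands=[[[0, 0, -8, 0, 0, 0, 4], [0, 0, -18, 0, 0, 0, 4], [0, 0, -24, 0, 0, 0, 4], [0, 0, -25, 0, 0, 0, 4], [0, 0, -25, 0, 0, 0, 4], [0, 0, -25, 0, 0, 0, 4], [0, 0, -20, 0, 0, 0, 4], [0, 0, -13, 0, 0, 0, 4], [0, 0, -7, 0, 0, 0, 4], [0, 0, 0, 0, 0, 0, 4]]])

```text
time: 24.62
tool_pos: [0.4444, -0.2707, 0.4536]
ee_rot: [3.141, -0.0, -0.011]
wrist_force: [0.3, -0.9, -2.8]
width: 0.0086
finger_force: 30.0
```

```bash
python3 tilt.py c|head -2; python3 rim.py c
python3 - <<'E'
from h import *
for n in('scene','side'):
    p=cam(n)
    t=models.tip_of(p,'ring');print(n,[(np.round(x['xy']),atz(p,x['xy'],.184).round(4)[:2],round(x['confidence'],2)) for x in t])
    for x in models.tip_of(p,'riser'):print('  riser',atz(p,x['xy'],.188).round(4)[:2])
    # predicted ring reprojected
    q=np.array([[.5333+.037*np.cos(a),-.0029+.037*np.sin(a),.184] for a in np.linspace(0,2*np.pi,60)])
    im=p['color'].copy();uv=np.array([proj(p,k) for k in q]);c=uv.mean(0)
    u=8;im=cv2.resize(im[int(c[1])-35:int(c[1])+35,int(c[0])-25:int(c[0])+25],None,fx=u,fy=u,interpolation=2)
    for k in uv: cv2.circle(im,tuple(((k-[int(c[0])-25,int(c[1])-35]+.5)*u).astype(int)),1,(255,0,0),-1)
    A=im if n=='scene' else np.hstack([A,im])
cv2.imwrite('pics/c8.png',A[:,:,::-1])
E
```

```text
24.625 [ 0.4444 -0.2707  0.4536] [ 0.3 -0.9 -2.8] [ 0.04  0.16 -0.04] 62570
rows 19 355 cols [173 451]
c centre mm [ 64.2  -0.  172. ] tilt deg y,x [ 0.06 -0.56] 116 0.08
c (array([ 0.92, -2.5 ,  0.4 ]), np.float64(0.5767526738340173), np.float64(0.09))
scene [(array([398., 181.]), array([0.3234, 0.205 ]), 0.73), (array([313., 216.]), array([0.5285, 0.001 ]), 0.6)]
  riser [0.5629 0.0907]
  riser [0.3664 0.2874]
  riser [0.6988 0.4078]
side [(array([353., 348.]), array([0.2268, 0.2252]), 0.87), (array([305., 218.]), array([ 0.5457, -0.0066]), 0.83)]
  riser [0.5541 0.0971]
  riser [0.2565 0.3118]
```

View pics/c8.png

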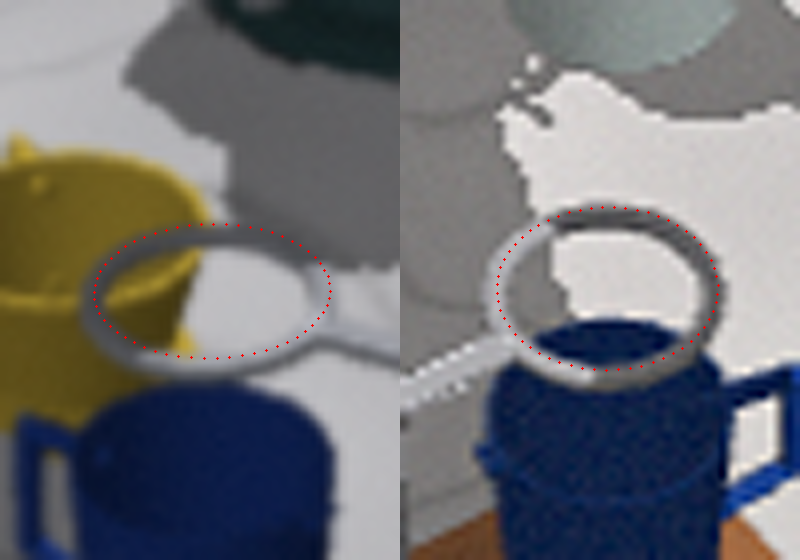

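The predicted ring circle (red) lies on the ring in both views, with the small downward offset explained by the ring's thickness. The ring centre is therefore (0.533,−0.003), z≈0.184, and I carry the dripper above it and take out the droop.

Emit:
step_arm(commands=[[[1.5, -10, 0, 0, 0, 0, 4], [1.5, -18, 0, 0, 0, 0, 4], [1.6, -22, 0, 0, 0, 0, 4], [1.6, -22, 0, 0, 0, 0, 4], [1.6, -22, 0, 0, 0, 0, 4], [1.6, -22, 0, 0, 0, 0, 4], [1.6, -22, 0, 0, 0, 0, 4], [1.6, -22, 0, 0, 0, 0, 4], [1.6, -22, 0, 0, 0, 0, 4], [1.6, -22, 0, 0, 0, 0, 4], [1.6, -22, 0, 0, 0, 0, 4], [1.5, -20, 0, 0, 0, 0, 4], [1.5, -14, 0, 0, 0, 0, 4], [1, -8.8, 0, 0, 0, 0, 4], [-3.9, 0, 0, 0, 0.022, 0, 4], [-3.9, 0, 0, 0, 0.022, 0, 4], [0, 0, 0, 0, 0, 0, 4], [0, 0, 0, 0, 0, 0, 4]]])

```text
time: 27.32
tool_pos: [0.4609, -0.0024, 0.4533]
ee_rot: [3.141, -0.044, -0.012]
wrist_force: [-0.4, 0.9, -2.3]
width: 0.0093
finger_force: 30.0
```

```bash
cat > dp.py <<'E'
from h import *
o=robot.get_obs();T=R.from_euler('xyz',o['ee_rot']).as_matrix()
print(o['time'],o['tool_pos'].round(4),o['ee_rot'].round(3),o['wrist_force'].round(1),'grip',(o['tool_pos']+.18*T[:,2]).round(4))
def axis(x):return o['tool_pos']+T@np.array(x)
import subprocess
w=cam('wrist');cv2.imwrite('m_d.png',w['color'][:,:,::-1])
for l in subprocess.run(['python3','rim.py','d'],capture_output=True,text=True).stdout.splitlines():print(l)
E
python3 dp.py
```

```text
27.325 [ 0.4609 -0.0024  0.4533] [ 3.141 -0.044 -0.012] [-0.4  0.9 -2.3] grip [ 0.4689 -0.0026  0.2735]
d centre mm [ 63.7  -0.2 171.8] tilt deg y,x [ 2.7  -0.39] 116 0.11
d (array([ 1.91, -2.29,  0.31]), np.float64(0.5922839985131452), np.float64(0.12))
```

The rim centre in world is about (0.5325,−0.0029) and the foot is about 15 mm above the ring. Lowering.

Emit:
step_arm(commands=[[[-0.1, 0, 4, 0, 0, 0, 4], [-0.1, 0, 4, 0, 0, 0, 4], [-0.1, 0, 4, 0, 0, 0, 4], [-0.1, 0, 2, 0, 0, 0, 4], [-0.1, 0, 2, 0, 0, 0, 4], [-0.1, 0, 2, 0, 0, 0, 4]]])

```text
time: 28.18
tool_pos: [0.4612, -0.002, 0.4351]
ee_rot: [3.141, -0.044, -0.011]
wrist_force: [-1.1, 0.1, -2.9]
width: 0.0091
finger_force: 30.0
```

Emit:
step_arm(commands=[[[-0.1, 0, 2, 0, 0, 0, 4], [-0.1, 0, 2, 0, 0, 0, 4], [-0.1, 0, 2, 0, 0, 0, 4]]])

```text
time: 28.55
tool_pos: [0.4612, -0.002, 0.4291]
ee_rot: [3.141, -0.044, -0.011]
wrist_force: [0.6, -0.2, -3.6]
width: 0.0091
finger_force: 30.0
```

Emit:
step_arm(commands=[[[-0.1, 0, 2, 0, 0, 0, 4], [-0.1, 0, 1.5, 0, 0, 0, 4], [-0.1, 0, 1.5, 0, 0, 0, 4], [0, 0, 1, 0, 0, 0, 4]]])

```text
time: 29.05
tool_pos: [0.4611, -0.0021, 0.4231]
ee_rot: [3.141, -0.044, -0.011]
wrist_force: [0.6, -0.4, -2.7]
width: 0.0087
finger_force: 30.0
```

Emit:
step_arm(commands=[[[0, 0, 1, 0, 0, 0, 4], [0, 0, 1, 0, 0, 0, 4], [0, 0, 0, 0, 0, 0, 4]]])

```text
time: 29.42
tool_pos: [0.4612, -0.002, 0.4211]
ee_rot: [3.142, -0.044, -0.011]
wrist_force: [0.4, -0.3, -2.0]
width: 0.0093
finger_force: 30.0
```

Emit:
step_arm(commands=[[[0, 0, 1, 0, 0, 0, 4], [0, 0, 0.7, 0, 0, 0, 4]]])

```text
time: 29.68
tool_pos: [0.4613, -0.002, 0.4194]
ee_rot: [3.141, -0.044, -0.011]
wrist_force: [0.4, 0.0, -2.3]
width: 0.0087
finger_force: 30.0
```

Emit:
step_arm(commands=[[[0, 0, 0.7, 0, 0, 0, 4], [0, 0, 0, 0, 0, 0, 4]]])

```text
time: 29.92
tool_pos: [0.4613, -0.002, 0.4186]
ee_rot: [3.142, -0.044, -0.011]
wrist_force: [1.0, -0.4, -2.8]
width: 0.0088
finger_force: 30.0
```

Emit:
step_arm(commands=[[[0, 0, 0.7, 0, 0, 0, 4], [0, 0, 0.7, 0, 0, 0, 4], [0, 0, 0, 0, 0, 0, 4]]])

```text
time: 30.3
tool_pos: [0.4614, -0.002, 0.4174]
ee_rot: [3.142, -0.044, -0.011]
wrist_force: [-0.3, 0.3, -2.5]
width: 0.0089
finger_force: 30.0
```

Emit:
step_arm(commands=[[[0, 0, 0.7, 0, 0, 0, 4], [0, 0, 0, 0, 0, 0, 4]]])

```text
time: 30.55
tool_pos: [0.4613, -0.002, 0.4173]
ee_rot: [3.141, -0.045, -0.011]
wrist_force: [-1.6, 1.1, 0.8]
width: 0.0087
finger_force: 30.0
```

Contact: the wrist force went from −2.5 to +0.8 N, so the ring carries the dripper. I release, then withdraw straight up.

Emit:
step_arm(commands=[[[0, 0, 0, 0, 0, 0, 8], [0, 0, 0, 0, 0, 0, 10], [0, 0, 0, 0, 0, 0, 13], [0, 0, 0, 0, 0, 0, 20], [0, 0, 0, 0, 0, 0, 35], [0, 0, 0, 0, 0, 0, 45], [0, 0, 0, 0, 0, 0, 45], [0, 0, -10, 0, 0, 0, 45], [0, 0, -20, 0, 0, 0, 45], [0, 0, -25, 0, 0, 0, 45], [0, 0, -25, 0, 0, 0, 45], [0, 0, -20, 0, 0, 0, 45], [0, 0, 0, 0, 0, 0, 45]]])

```text
time: 32.17
tool_pos: [0.4568, -0.002, 0.5191]
ee_rot: [3.141, -0.049, -0.011]
wrist_force: [-0.5, -0.1, 0.0]
width: 0.0454
finger_force: 0.0
```

Run:
```python
from h import *
from scipy.optimize import least_squares
w=cam('wrist');mm=models.masks_of(w,'dripper');o=robot.get_obs();print(o['time'],o['tool_pos'],o['wrist_force'])
m=max((x['mask'] for x in mm),key=lambda a:a[50:250,220:420].sum()).astype(np.uint8)
# keep rim: largest enclosed circle-ish blob after opening off the handle
m=cv2.morphologyEx(m,cv2.MORPH_OPEN,cv2.getStructuringElement(2,(41,41)))
c=max(cv2.findContours(m,0,1)[0],key=len)[:,0].astype(float);print(c.min(0),c.max(0))
c=c[c[:,1]<c[:,1].max()-25];c=c[c[:,1]>4]
D=np.array([ray(w,q)[1] for q in c]);E=w['E']
def res(x):
    n=R.from_euler('xy',x[3:]).apply([0,0,1]);t=((x[:3]-E)@n)/(D@n);return 1000*(np.linalg.norm(E+t[:,None]*D-x[:3],axis=1)-.052)
L=least_squares(res,[.533,-.003,.249,0,0],loss='soft_l1',f_scale=.7);print(L.x[:3].round(4),np.rad2deg(L.x[3:]).round(1),np.median(abs(L.fun)))
A=[]
for n in('scene','side'):
    p=cam(n);c=proj(p,[.533,-.003,.19]).astype(int);A.append(cv2.resize(p['color'][c[1]-60:c[1]+60,c[0]-40:c[0]+40],(400,600),interpolation=2))
    print([(q,np.round(t['xy']).tolist()) for q in('riser','ring','dripper','cup') for t in models.tip_of(p,q)[:2]])
cv2.imwrite('pics/c9.png',np.hstack(A)[:,:,::-1])
```

```text
32.275 [ 0.45701698 -0.00199809  0.51638479] [ 0.1241256  -0.51747845 -0.21456305]
[227.  66.] [395. 238.]
[ 0.5328 -0.003   0.2467] [ 2.1 -5.3] 0.1784290068562039
[('riser', [349.0, 223.0]), ('riser', [426.0, 188.0]), ('ring', [396.0, 180.0]), ('dripper', [308.0, 226.0]), ('dripper', [293.0, 235.0]), ('cup', [311.0, 267.0]), ('cup', [310.0, 225.0])]
[('riser', [320.0, 368.0]), ('riser', [280.0, 236.0]), ('ring', [353.0, 348.0]), ('ring', [276.0, 238.0]), ('dripper', [306.0, 228.0]), ('dripper', [373.0, 275.0]), ('cup', [307.0, 258.0])]
```

Run:
```python
from h import *
from scipy.optimize import least_squares
S=[]
for n in('wrist','scene','side'):
    p=cam(n);c0=proj(p,[.533,-.003,.21]);mm=models.masks_of(p,'dripper')
    b=min(mm,key=lambda x:np.hypot(*(np.array(x['xy'])-c0)));m=b['mask'].astype(np.uint8)
    if n=='wrist': m=cv2.morphologyEx(m,cv2.MORPH_OPEN,cv2.getStructuringElement(2,(41,41)))
    c=max(cv2.findContours(m,0,1)[0],key=len)[:,0].astype(float)
    rim=np.array([proj(p,[.533+.052*np.cos(a),-.003+.052*np.sin(a),.249]) for a in np.linspace(0,6.28,180)])
    top=rim[:,1].mean() if n!='wrist' else 1e9   # far (upper) half of rim is silhouette
    d=np.array([np.hypot(*(rim-q).T).min() for q in c]);k=(d<4)&(c[:,1]<top)
    if n=='wrist':k&=c[:,1]<c[:,1].max()-25
    print(n,b['confidence'],k.sum(),'mean dist px to level seated rim',d[k].mean().round(2))
    S.append((p['E'],np.array([ray(p,q)[1] for q in c[k]]),1/np.sqrt(k.sum())))
def res(x):
    n=R.from_euler('xy',x[3:5]).apply([0,0,1]);o=[]
    for i,(E,D,w) in enumerate(S):
        C=x[:3]+(np.r_[x[5+3*(i-1):8+3*(i-1)]] if i else 0)   # per-camera calibration shift
        t=((C-E)@n)/(D@n);o.append(w*1000*(np.linalg.norm(E+t[:,None]*D-C,axis=1)-.052))
    return np.concatenate(o+[1000*x[5:]/3*.3])
L=least_squares(res,[.533,-.003,.249,0,0]+[0]*6);print(L.x[:3].round(4),np.rad2deg(L.x[3:5]).round(2),(L.x[5:]*1000).round(1))
```

```text
wrist 0.7 367 mean dist px to level seated rim 1.35
scene 0.86 44 mean dist px to level seated rim 1.3
side 0.8 35 mean dist px to level seated rim 1.22
[ 0.5338 -0.0034  0.2458] [ 3.89 -0.2 ] [ 1.3 -4.5  0.4 -0.   0.2 -0.9]
```

All three views match a level, seated rim to about 1.3 px. Its centre is (0.533,−0.003) at z≈0.247, against an expected 0.249, and the arm is clear. Handing in.

```bash
python3 -c "
from bench import robot
print(robot.close_job())"
```

```text
the job is handed in; nothing more can be done
None
```

The riser is up about 54 mm and locked in the next hole, the stoneware dripper is seated in the ring, and the job is handed in at about 32 s; the hand-in call returned no verdict, and the dripper's level was checked only by fitting its rim in the camera images (good to a few degrees).

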